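Change the plate in the bonding jig

TASK

The plate in the bonding jig has cured. Take the two steel pressure bars off it and lay both aside on the rubber mat, take the cured plate out and lay it flat in the empty half of the parts tray, then lay the waiting plate from the tray on the jig's pad, square and centred as the first one was. Finally lay each pressure bar back across the jig in its own pair of slots (broad bar in the broad slots, narrow bar in the narrow ones), pressing on the new plate, and do not knock over or push about the glue bottle.

Things in the scene. Friction and masses are not known exactly. Their poses are not given: they have to be found in the camera images.
- jig: Fixed aluminium jig 140 (x) x 160 (y) mm; origin: underside centre. Base top 8 mm up; black pad 96 (x) x 46 (y) mm in the middle, top 14 mm up, plates lie on it, long side along x. Slotted cheeks 10 mm thick at y = +-64 mm, 54 mm tall. Open-topped slots: broad (31 mm) at x = -29, narrow (21 mm) at x = +29 mm, bottoms 18 mm up. Bars lie along y through a slot pair, underside 26 mm up, on the plate.
- broad_bar: Broad pressure bar: steel, 24 mm wide (its x), 166 mm long (its y), 26 mm tall, rubber-faced underneath, about 0.55 kg. Origin: centre of its underside. At the start it lies in the jig's broad slots, on the cured plate.
- narrow_bar: Narrow pressure bar: steel, 14 mm wide (its x), 166 mm long (its y), 26 mm tall, rubber-faced underneath, about 0.33 kg. Origin: centre of its underside. At the start it lies in the jig's narrow slots, on the cured plate.
- cured_plate: Cured plate: brass buckle plate with one long rectangular dark-wood inlay, 96 mm long (its x), 46 mm wide (its y), 12 mm thick, 0.16 kg. Origin: centre of its underside. At the start it lies on the jig's pad under the two bars.
- waiting_plate: Waiting plate: brass buckle plate of the same 96 x 46 x 12 mm (length along its x), with a round dark-wood inlay in the middle and two small dots, 0.16 kg. Origin: centre of its underside. At the start it lies in the parts tray, in the half towards the tray's +y.
- parts_tray: Parts tray, fixed: low wooden tray with grey felt, 130 mm (its x) x 210 mm (its y) outside; 5 mm thick walls 12 mm high; felt floor 4 mm above the bench. Origin: centre of its underside. The waiting plate lies in its +y half with its long side about along the tray's x; the -y half is empty.
- rubber_mat: Rubber mat, fixed: black, flat, 130 mm (its x) x 190 mm (its y), 3 mm thick, empty at the start; room for both bars side by side. Origin: centre of its underside.
- glue_bottle: Glue bottle: slim dark bottle with a neck, 35 mm in diameter, 136 mm tall, loose, standing on the right of the jig, mat and tray. Origin: centre of its foot.

How it is judged:
On the way, in this order (a step that is already met when the one before it is completed fails the run):
1. both pressure bars lie on the rubber mat, let go (x of broad_bar in the frame of rubber_mat between -0.065 and 0.065 m and y of broad_bar in the frame of rubber_mat between -0.095 and 0.095 m and z of broad_bar in the frame of rubber_mat between -0.003 and 0.008 m and angle between each of broad_bar, narrow_bar's own z axis and vertical below 0.1 rad and linear speed of each of broad_bar, narrow_bar below 0.02 m/s and contact force between the fingers and broad_bar below 0.05 N and x of narrow_bar in the frame of rubber_mat between -0.065 and 0.065 m and y of narrow_bar in the frame of rubber_mat between -0.095 and 0.095 m and z of narrow_bar in the frame of rubber_mat between -0.003 and 0.008 m and contact force between the fingers and narrow_bar below 0.05 N), for 0.2 s.
2. the cured plate lies flat in the empty half of the tray, let go (x of cured_plate in the frame of parts_tray between -0.058 and 0.058 m and y of cured_plate in the frame of parts_tray between -0.095 and -0.01 m and z of cured_plate in the frame of parts_tray between 0 and 0.009 m and angle between cured_plate's own z axis and vertical below 0.1 rad and linear speed of cured_plate below 0.02 m/s and contact force between the fingers and cured_plate below 0.05 N), for 0.2 s.
3. the waiting plate lies on the jig's pad, let go, the bars not yet over it (x of waiting_plate in the frame of jig between -0.012 and 0.012 m and y of waiting_plate in the frame of jig between -0.012 and 0.012 m and z of waiting_plate in the frame of jig between 0.011 and 0.018 m and angle between waiting_plate's own z axis and vertical below 0.1 rad and angle between the x axis of waiting_plate and the x axis of jig, either way round below 0.2 rad and linear speed of waiting_plate below 0.02 m/s and contact force between each of the fingers, broad_bar, narrow_bar and waiting_plate below 0.05 N), for 0.2 s.
At the end, for the whole second after the job is handed in: Cured plate flat in the tray half that was empty (10 mm past the middle); waiting plate flat on the pad, centred within 12 mm, square within 0.2 rad; each bar level in its own slots, centred lengthwise within 15 mm, resting on the plate; bottle upright; all let go, at rest (all of step 2 and x of waiting_plate in the frame of jig between -0.012 and 0.012 m and y of waiting_plate in the frame of jig between -0.012 and 0.012 m and z of waiting_plate in the frame of jig between 0.011 and 0.018 m and angle between waiting_plate's own z axis and vertical below 0.1 rad and angle between the x axis of waiting_plate and the x axis of jig, either way round below 0.2 rad and linear speed of each of waiting_plate, broad_bar, narrow_bar below 0.02 m/s and contact force between the fingers and waiting_plate below 0.05 N and x of broad_bar in the frame of jig between -0.039 and -0.019 m and y of broad_bar in the frame of jig between -0.015 and 0.015 m and z of broad_bar in the frame of jig between 0.022 and 0.03 m and angle between each of broad_bar, narrow_bar's own z axis and vertical below 0.08 rad and angle between the y axis of each of broad_bar, narrow_bar and the y axis of jig, either way round below 0.15 rad and contact force between each of broad_bar, narrow_bar and waiting_plate above 0.3 N and contact force between the fingers and broad_bar below 0.05 N and x of narrow_bar in the frame of jig between 0.019 and 0.039 m and y of narrow_bar in the frame of jig between -0.015 and 0.015 m and z of narrow_bar in the frame of jig between 0.022 and 0.03 m and contact force between the fingers and narrow_bar below 0.05 N and angle between glue_bottle's own z axis and vertical below 0.2 rad); the robot touches nothing.
It fails at once if the glue bottle is pushed more than 30 mm or knocked over (distance of glue_bottle from where it was at the start of the episode above 0.03 m or angle between glue_bottle's own z axis and vertical above 0.5 rad).
It also fails if it takes over 134 s, if anything falls off the work surface, if the arm or the gripper's body presses on something with over 40 N, if the wrist force passes 120 N, or if a joint passes its speed limit or range.

ROBOT

A 7-joint arm with a two-finger parallel gripper is mounted at the origin on a cart in front of the work surface, level with it; the furniture and walls round the work are solid. World frame = base frame: x ahead of the robot, y to its left, z up, the work surface at z = 0. Lengths are in m, angles in rad, forces in N, time in s.
With the tool pointing down it reaches from about 0.35 to 0.9 m from the base axis. Payload 8.1 kg.
Tool frame: the origin (TCP) lies between the finger pads; the fingertips stand 22 mm ahead of it and the grasp point (between the pads) lies 3 mm ahead of it (arm.tip_reach is the distance from the TCP to the fingertips, in m); z points along the fingers, y is the line along which they close (so a half turn about z gives the same grasp; the last joint's range is limited). The gripper opens to 92 mm and grips with 3 to 60 N. Pads are 19 mm wide; open, the fingers measure 130 mm over their backs; the gripper's body (75 mm by 190 mm) begins 47 mm behind the grasp point.
Start: joints at [1.095, 0.434, 0.025, 1.573, -0.012, 1.134, -0.075], TCP at [0.228, -0.582, 0.249] pointing down, gripper open.
Joint ranges: [-2.62, 2.62], [-0.44, 2.09], [-1.27, 1.32], [0.08, 2.57], [-1.32, 4.46], [0.12, 2], [-2.74, 2.74]. Speed limits (rad/s): [2.22, 2.22, 3.01, 3.01, 3.14, 3.14, 3.14].

INTERFACE

Orientations are given as a rotation vector (axis times angle).
In Python, from cell import telemetry, vision, job, arm gives the robot as it stands. The module is installed in compiled form; this text tells all that it offers.
- The arm moves only by the shell command python3 -m creep 'ROWS' [FORCE]. ROWS is text: rows parted by semicolons, each of 7 numbers parted by spaces: the finger opening in cm, from 0 to 9.18, then the shift along the tool's x, y, z in cm, then the turn, a rotation vector about the tool's x, y, z in degrees. A call has 1 to 5 rows; each row is the pose to reach, as a shift and turn from the pose commanded when the call began, along the tool's axes at that moment; what a row does not reach only later rows make up. A row lasts 1/8 s, in which the tool goes at most 62.5 mm and 10.7 degrees, less where a joint would pass 70% of its speed; a pose out of reach is approached as far as the arm can. A call with a gripper value outside its range is refused whole. The fingers move at their own pace and stop on an object; FORCE is the grip in N (left out, the last holds). Time passes only in rows, so rows that repeat a pose let the fingers close. It gives the time, the measured TCP pose, the force, the opening and the grip force at its end, in the units of the state.
- telemetry.observe(): the state, without advancing time (a new reading comes with each control period).
- vision.get_image(name): name is "scene" or "top" or "wrist"; returns the picture (400x640x3 uint8, red, green, blue); there is no depth.
- vision.camera_info(name): a dict with "fov_y" (degrees; the focal length in pixels is half the picture's height over the tangent of half this angle, whatever the lens; pixels are square), "cx", "cy" (the principal point, pixels), "extrinsics" (4x4, takes a point from camera to world coordinates). Camera axes: x right, y down, z forward; pixel columns grow to the right and rows downward; lengths in m; the calibration is good to about 2 mm. A picture is of the moment at which its call begins: read the wrist's pose just before it. camera_info takes no time and is no camera call; for the wrist camera it gives the pose at the moment of the call.
- job.sign_off(): hands the job in; it is judged then, once.
The state is a dict: "clock": time; "joints": joint angles; "dq": joint speeds; "joint_efforts": joint torques, N m; "position": TCP position; "ee_rot": TCP orientation; "force": force on the tool from outside, world axes, zero at the start; "ft_torque": the same for the moment, N m; "width": opening from 0.0 (shut) to 1.0 (fully open); "gripper_force": force on a finger pad.
Only numpy, scipy, OpenCV 4.12 (cv2) and the standard library are available. Lean on these libraries where they do the work, as an engineer would, in place of code of your own. Each camera call takes 0.05 s, during which the arm holds its last target. There are 200 camera calls.

## Working session

There is one attempt and no reset: what is moved stays moved. The work goes in short steps, Python scripts to look and compute and a shell command to move; the robot and the scene stay as the last step left them, time stands still between calls to the robot, and variables do not carry over. Pictures are saved under pics/ and viewed, at most 14 in all, crops included, and the job is handed in when it is done.

```bash
mkdir -p pics; python3 - <<'E'
from cell import telemetry, vision, arm
import cv2, numpy as np
s=telemetry.observe();print(s)
for n in ("top","scene"):
    im=vision.get_image(n); cv2.imwrite(f"pics/{n}0.png",im[:,:,::-1]); print(n,vision.camera_info(n))
print(vision.camera_info("wrist"))
E
```

```text
{'clock': 0.0, 'joints': array([ 1.09540932,  0.4352147 ,  0.02497887,  1.57412887, -0.0115673 ,
        1.13400252, -0.07509232]), 'dq': array([-0.00063727, -0.00094128, -0.00037935,  0.00018825,  0.00101322,
       -0.00044524, -0.00066058]), 'joint_efforts': array([-1.70677442e-03, -6.67854953e+01,  9.84125398e-01, -3.14468014e+01,
       -6.03558705e-02,  4.30448726e-02,  2.30206979e-04]), 'position': array([ 0.22738752, -0.58163643,  0.24793789]), 'ee_rot': array([-3.08568050e+00, -5.81819205e-01,  7.39057865e-04]), 'force': array([ 0.52908338, -0.2154218 ,  0.38873618]), 'ft_torque': array([ 0.02570416, -0.01867478, -0.03506402]), 'gripper_force': 0.0, 'width': 1.0028263055822288}
top {'fov_y': 51.129074542782845, 'cx': 320.3300921329962, 'cy': 199.86907532816826, 'extrinsics': array([[-0.01137774, -0.99900667,  0.04308389,  0.4417363 ],
       [-0.99992373,  0.01157409,  0.00431083,  0.09070391],
       [-0.0048052 , -0.04303155, -0.99906216,  0.98222758],
       [ 0.        ,  0.        ,  0.        ,  1.        ]])}
scene {'fov_y': 43.52820105437967, 'cx': 316.67727593825674, 'cy': 200.1231864857208, 'extrinsics': array([[-0.41795481, -0.68949538,  0.59153182, -0.14693022],
       [-0.90844467,  0.31255625, -0.27755518,  0.38774617],
       [ 0.00648605, -0.65337945, -0.75700279,  0.88004351],
       [ 0.        ,  0.        ,  0.        ,  1.        ]])}
{'fov_y': 64.77499723478634, 'cx': 315.9412738900705, 'cy': 198.50422949078265, 'extrinsics': array([[ 0.36400723, -0.89091248, -0.27161314,  0.30059907],
       [-0.93139305, -0.34893312, -0.10369503, -0.55256186],
       [-0.00239162,  0.29072433, -0.95680387,  0.38468478],
       [ 0.        ,  0.        ,  0.        ,  1.        ]])}
```

View pics/top0.png

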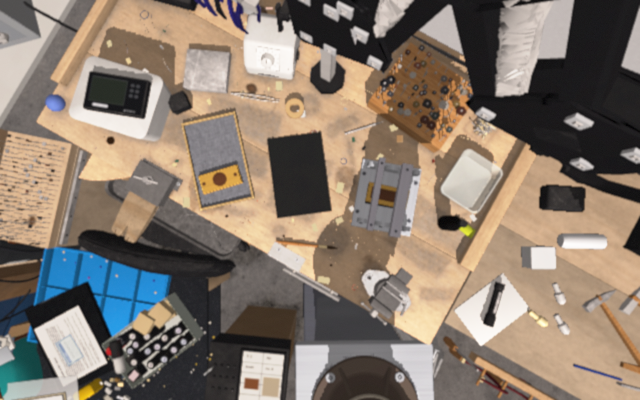

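View pics/scene0.png

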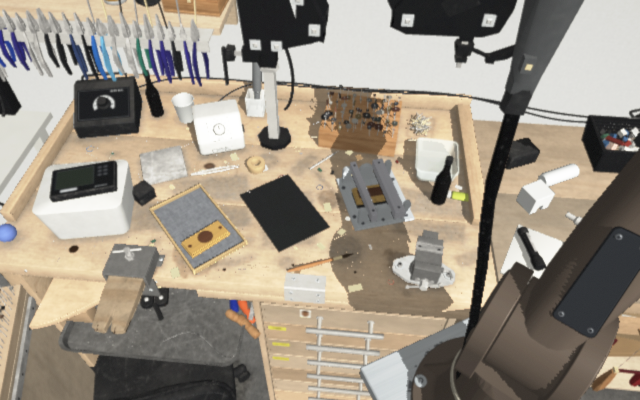

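```bash
cat > h.py <<'E'
from cell import telemetry, vision, arm, job
import cv2, numpy as np
from scipy.spatial.transform import Rotation as R
def cam(n):
    i=vision.camera_info(n); f=200/np.tan(np.radians(i['fov_y']/2))
    return f,i['cx'],i['cy'],i['extrinsics']
def px2w(c,u,v,z):
    f,cx,cy,E=c; d=E[:3,:3]@np.array([(u-cx)/f,(v-cy)/f,1]); p=E[:3,3]
    return p+d*(z-p[2])/d[2]
def w2px(c,p):
    f,cx,cy,E=c; q=E[:3,:3].T@(np.asarray(p)-E[:3,3]); return np.array([f*q[0]/q[2]+cx,f*q[1]/q[2]+cy])
def shift(target,yaw_y=None):
    """shift in tool cm to put TCP at target; yaw_y: wanted world angle (deg) of closing line -> tool z turn"""
    s=telemetry.observe(); M=R.from_rotvec(s['ee_rot']).as_matrix()
    out=100*M.T@(np.asarray(target)-s['position'])
    t=None
    if yaw_y is not None:
        Y=np.array([np.cos(np.radians(yaw_y)),np.sin(np.radians(yaw_y)),0])
        X=np.cross(Y,[0,0,-1.])
        best=[]
        for sg in (1,-1):
            W=np.column_stack([X*sg,Y*sg,[0,0,-1.]])
            best.append(np.degrees(R.from_matrix(M.T@W).as_rotvec()))
        t=[b.round(1) for b in sorted(best,key=np.linalg.norm)]
    print('pos',s['position'].round(4),'t',round(float(s['clock']),2),'shift',out.round(2),'turn',t,'q',s['joints'].round(2))
    return out,t
E
python3 - <<'E'
from h import *
im=cv2.imread('pics/top0.png')[90:250,170:480]
cv2.imwrite('pics/topc.png',cv2.resize(im,None,fx=2.5,fy=2.5,interpolation=cv2.INTER_CUBIC))
E
```

```text
(no output)
```

View pics/topc.png

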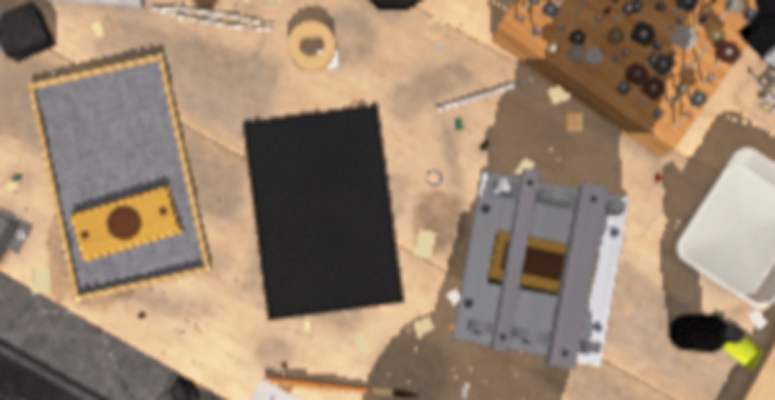

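```bash
python3 - <<'E'
from h import *
c=cam('top')
P=lambda U,V,z: px2w(c,170+U/2.5,90+V/2.5,z)
def ln(a,b,z):
    a,b=P(*a,z),P(*b,z); print('mid',((a+b)/2).round(4),'len',np.linalg.norm(a-b).round(4),'ang',np.degrees(np.arctan2(*(a-b)[[1,0]])).round(1))
ln((530,172),(502,347),.052); ln((595,185),(565,365),.052)
for n,q,z in [('mat',[(245,122),(376,105),(403,299),(269,319)],.003),('tray',[(32,86),(162,48),(210,267),(77,299)],.012),('wait',[(71,214),(172,183),(183,233),(83,261)],.016)]:
    w=np.array([P(*p,z) for p in q]); d=np.linalg.norm(w-np.roll(w,-1,0),axis=1)
    e=w[0]-w[3]+w[1]-w[2]; print(n,w.mean(0).round(4),d.round(3),'long/vertical-dir',np.degrees(np.arctan2(e[1],e[0])).round(1))
print('bottle',P(690,332,0.0),P(690,332,.06)); print(w2px(c,[.42,-.23,0]),w2px(c,[.42,-.23,.136]))
E
```

```text
mid [ 0.4942 -0.0303  0.052 ] len 0.1582 ang -10.0
mid [ 0.4797 -0.087   0.052 ] len 0.1628 ang -10.6
mat [0.5446 0.1437 0.003 ] [0.125 0.185 0.127 0.187] long/vertical-dir 6.9
tray [0.58   0.3326 0.012 ] [0.127 0.211 0.127 0.205] long/vertical-dir 12.0
wait [0.5343 0.3251 0.016 ] [0.098 0.048 0.096 0.045] long/vertical-dir 13.2
bottle [ 0.42692004 -0.19882053  0.        ] [ 0.4278251  -0.18113475  0.06      ]
[459.40394877 225.60842045] [481.49236831 226.85433346]
```

```bash
python3 - <<'E'
from h import *
shift([.487,-.058,.30],79.7)
E
```

```text
pos [ 0.2275 -0.5817  0.248 ] t 0.1 shift [ 43.24 -39.33  -5.15] turn [array([-0.1,  0. , 31.7]), array([-0.000e+00, -1.000e-01, -1.483e+02])] q [ 1.1   0.44  0.02  1.57 -0.01  1.13 -0.08]
```

```bash
python3 -m creep '9 0 0 -3 0 0 0; 9 3.5 -3.2 -5.2 0 0 5; 9 8 -7.2 -5.2 0 0 14; 9 12.3 -11.1 -5.2 0 0 23; 9 16.6 -15 -5.2 0 0 31.7'; python3 - <<'E'
from h import *
shift([.487,-.058,.30],79.7)
E
```

```text
clock: 0.72
position: [0.3281, -0.38, 0.3005]
ee_rot: [-3.128, 0.291, 0.0]
force: [1.0, 0.2, -0.1]
width: 0.982
gripper_force: 0.0
pos [ 0.3281 -0.38    0.3005] t 0.72 shift [  9.67 -34.58   0.06] turn [array([-0. ,  0. , -0.3]), array([  0. ,   0. , 179.7])] q [ 0.73  0.19  0.03  1.79 -0.01  1.16 -1.  ]
```

```bash
python3 -m creep '9 1.6 -5.7 0 0 0 0; 9 3.2 -11.5 0 0 0 0; 9 4.9 -17.4 0 0 0 0; 9 6.5 -23.2 0 0 0 0; 9 8.1 -29 0 0 0 0'; python3 -m creep '9 1.6 -5.6 0 0 0 0; 9 1.6 -5.6 0 0 0 0;9 1.6 -5.6 0 0 0 0'; python3 - <<'E'
from h import *
shift([.487,-.058,.30],79.7)
import pickle
c=cam('wrist'); im=vision.get_image('wrist'); cv2.imwrite('pics/w1.png',im[:,:,::-1]); pickle.dump(c,open('c1.pkl','wb'))
E
```

```text
clock: 1.35
position: [0.4597, -0.1094, 0.3007]
ee_rot: [3.129, -0.284, -0.0]
force: [1.0, -0.8, -0.7]
width: 0.982
gripper_force: 0.0
clock: 1.72
position: [0.4847, -0.0595, 0.3003]
ee_rot: [3.128, -0.283, -0.002]
force: [0.2, 0.1, 1.0]
width: 0.979
gripper_force: 0.0
pos [ 0.4847 -0.0595  0.3003] t 1.73 shift [ 0.2  -0.18  0.03] turn [array([ 0. ,  0.1, -0. ]), array([ 1.0e-01, -1.0e-01,  1.8e+02])] q [ 0.23  0.19 -0.25  1.8   0.05  1.16 -1.79]
```

View pics/w1.png

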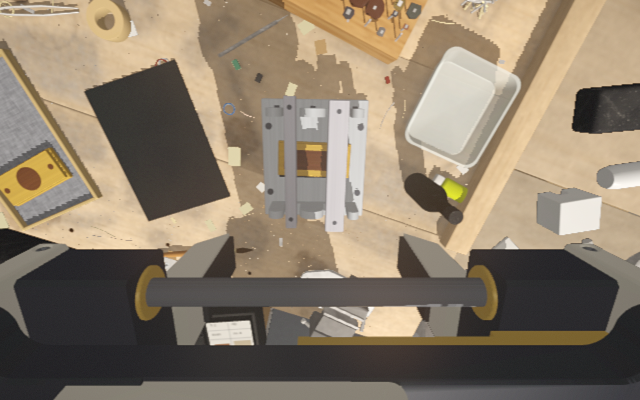

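```bash
python3 - <<'E'
import cv2
im=cv2.imread('pics/w1.png')[90:240,250:470]
cv2.imwrite('pics/w1c.png',cv2.resize(im,None,fx=3.6,fy=3.6,interpolation=cv2.INTER_CUBIC))
E
```

```text
(no output)
```

View pics/w1c.png

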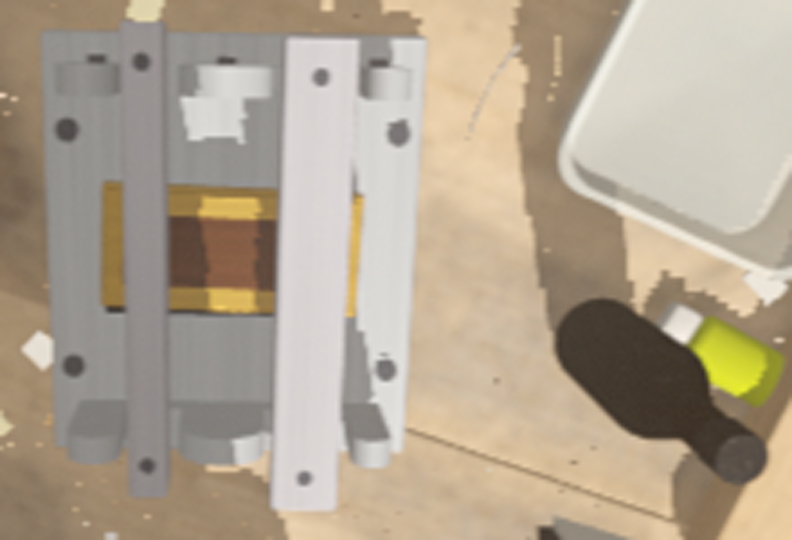

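```bash
python3 - <<'E'
from h import *
import pickle
c=pickle.load(open('c1.pkl','rb'))
P=lambda U,V,z: px2w(c,250+U/3.6,90+V/3.6,z)
for n,q,z in [('narrow',[(121,23),(165,24),(168,495),(130,495)],.052),('broad',[(286,38),(357,40),(337,510),(271,508)],.052),('base',[(42,32),(426,40),(403,455),(57,447)],.008),('plate',[(104,182),(362,197),(356,316),(104,308)],.026)]:
    w=np.array([P(*p,z) for p in q]); d=np.linalg.norm(w-np.roll(w,-1,0),axis=1)
    e=w[0]-w[3]+w[1]-w[2]; print(n,w.mean(0).round(4),d.round(3),np.degrees(np.arctan2(e[1],e[0])).round(1))
for p in [(605,345,0),(602,350,.01)]: print(P(*p))
Q=lambda u,v,z: px2w(c,u,v,z)
q=[(85,91),(175,59),(230,197),(150,220)]
w=np.array([Q(*p,.003) for p in q]);print('mat',w.mean(0),np.linalg.norm(w-np.roll(w,-1,0),axis=1))
E
```

```text
narrow [ 0.4935 -0.0284  0.052 ] [0.014 0.164 0.014 0.164] -11.0
broad [ 0.4781 -0.0838  0.052 ] [0.023 0.165 0.024 0.164] -11.3
base [ 0.487  -0.0571  0.008 ] [0.139 0.159 0.139 0.159] -11.0
plate [ 0.4912 -0.0578  0.026 ] [0.093 0.044 0.093 0.046] -11.9
[ 0.42329246 -0.19608227  0.        ]
[ 0.42466864 -0.19193892  0.01      ]
mat [0.54372751 0.14572979 0.003     ] [0.12818171 0.19078651 0.12541883 0.18836846]
```

```bash
python3 - <<'E'
from h import *
shift([.498,-.088,.051],79)
E
```

```text
pos [ 0.4846 -0.0602  0.3004] t 1.77 shift [ 1.84  2.47 24.94] turn [array([0. , 0. , 0.6]), array([-1.000e-01,  1.000e-01, -1.794e+02])] q [ 0.23  0.19 -0.25  1.8   0.05  1.16 -1.79]
```

```bash
python3 -m creep '4.6 1.8 2.5 0 0 0 0.6; 4.6 1.8 2.5 6 0 0 0.6; 4.6 1.8 2.5 12 0 0 0.6; 4.6 1.8 2.5 17 0 0 0.6; 4.6 1.8 2.5 17 0 0 0.6'; python3 - <<'E'
from h import *
shift([.498,-.088,.051],79)
E
```

```text
clock: 2.4
position: [0.4952, -0.0883, 0.128]
ee_rot: [3.126, -0.303, -0.012]
force: [0.3, -0.4, 0.5]
width: 0.516
gripper_force: 0.0
pos [ 0.4952 -0.0883  0.128 ] t 2.4 shift [ 0.32 -0.09  7.7 ] turn [array([ 0.1,  0.4, -0.1]), array([ 7.000e-01, -1.000e-01,  1.799e+02])] q [ 0.24  0.4  -0.22  1.99  0.12  0.77 -1.81]
```

```bash
python3 -m creep '4.6 0.3 -0.1 4.5 0 0.3 0; 4.6 0.3 -0.1 7 0 0.3 0; 4.6 0.3 -0.1 7.5 0 0.3 0;4.6 0.3 -0.1 7.6 0 0.3 0'; python3 - <<'E'
from h import *
shift([.498,-.088,.051],79)
E
```

```text
clock: 2.9
position: [0.5027, -0.087, 0.0564]
ee_rot: [3.126, -0.301, 0.012]
force: [-0.5, -0.3, 0.9]
width: 0.501
gripper_force: 0.0
pos [ 0.5027 -0.087   0.0564] t 2.9 shift [-0.44  0.19  0.54] turn [array([ 0. , -0.4,  0. ]), array([   0.7,    0. , -180. ])] q [ 0.21  0.51 -0.19  2.04  0.17  0.6  -1.86]
```

```bash
python3 -m creep '4.6 0 0 0.4 0 0 0; 4.6 0 0 0.4 0 0 0; 1 0 0 0.4 0 0 0;1 0 0 0.4 0 0 0;1 0 0 0.4 0 0 0' 60;  python3 -m creep '1 0 0 0 0 0 0; 1 0 0 0 0 0 0; 1 0 0 0 0 0 0'; python3 - <<'E'
from h import *
shift([.498,-.088,.051],79)
E
```

```text
clock: 3.52
position: [0.5016, -0.0868, 0.0508]
ee_rot: [3.126, -0.3, 0.008]
force: [-0.1, -2.2, 1.9]
width: 0.263
gripper_force: 59.8
clock: 3.9
position: [0.5016, -0.0867, 0.0509]
ee_rot: [3.126, -0.3, 0.009]
force: [0.3, -3.0, 4.8]
width: 0.255
gripper_force: 59.8
pos [ 0.5016 -0.0867  0.0509] t 3.9 shift [-0.33  0.19 -0.02] turn [array([ 0. , -0.3,  0. ]), array([   0.5,    0. , -180. ])] q [ 0.21  0.52 -0.19  2.05  0.17  0.59 -1.86]
```

```bash
python3 -m creep '1 0 0 -1 0 0 0; 1 0 0 -4 0 0 0;1 0 0 -8 0 0 0; 1 0 0 -11 0 0 0; 1 0 0 -11 0 0 0'; python3 - <<'E'
from h import *
u=np.array([.9925,.122])
shift([*(np.array([.5477,.1147])+.0235*u),.12],97)
E
```

```text
clock: 4.53
position: [0.5021, -0.0859, 0.1627]
ee_rot: [3.127, -0.299, 0.014]
force: [-0.2, 0.4, -5.4]
width: 0.256
gripper_force: 59.8
pos [ 0.5021 -0.0859  0.1627] t 4.53 shift [  2.88 -21.28   4.31] turn [array([  0. ,  -0.5, -17.9]), array([-8.000e-01, -1.000e-01,  1.621e+02])] q [ 0.24  0.35 -0.23  1.95  0.11  0.84 -1.8 ]
```

```bash
python3 -m creep '1 0.7 -5 0 0 0 -4; 1 1.5 -10.5 0 0 0 -9; 1 2.2 -16 0 0 0 -13;1 2.9 -21.3 2 0 -0.5 -17.9; 1 2.9 -21.3 4 0 -0.5 -17.9';python3 -m creep '1 0 0 0.5 0 0 0; 1 0 0 0.5 0 0 0;1 0 0 0.5 0 0 0'; python3 - <<'E'
from h import *
u=np.array([.9925,.122])
shift([*(np.array([.5477,.1147])+.0235*u),.030],97)
E
```

```text
clock: 5.15
position: [0.5697, 0.1238, 0.1188]
ee_rot: [-3.131, -0.204, 0.007]
force: [-0.1, -1.4, -5.6]
width: 0.258
gripper_force: 59.8
clock: 5.52
position: [0.5703, 0.1165, 0.1164]
ee_rot: [3.135, 0.188, -0.004]
force: [-0.3, 0.2, -4.5]
width: 0.263
gripper_force: 59.8
pos [0.5703 0.1165 0.1164] t 5.53 shift [ 0.11 -0.1   8.64] turn [array([ 0. ,  0.2, -0.1]), array([  0.3,  -0. , 179.9])] q [-0.07  0.53 -0.32  1.8   0.21  0.84 -1.94]
```

```bash
python3 -m creep '1 0.1 -0.1 4 0 0.2 0; 1 0.1 -0.1 7.5 0 0.2 0; 1 0.1 -0.1 8.3 0 0.2 0; 1 0.1 -0.1 8.4 0 0.2 0; 1 0.1 -0.1 8.5 0 0.2 0';python3 -m creep '1 0 0 0.1 0 0 0; 1 0 0 0.2 0 0 0'
```

```text
clock: 6.15
position: [0.5718, 0.1186, 0.0324]
ee_rot: [-3.136, -0.19, -0.004]
force: [0.3, 0.7, -4.7]
width: 0.26
gripper_force: 59.8
clock: 6.4
position: [0.571, 0.1184, 0.0295]
ee_rot: [3.136, 0.19, 0.002]
force: [-0.7, 0.3, -5.5]
width: 0.255
gripper_force: 59.8
```

```bash
python3 -m creep '1 0 0 0.1 0 0 0; 1 0 0 0.1 0 0 0; 4 0 0 0.1 0 0 0; 4.2 0 0 0 0 0 0;4.2 0 0 0 0 0 0'; python3 -m creep '4.2 0 0 -4 0 0 0; 4.2 0 0 -9 0 0 0; 4.2 0 0 -12 0 0 0; 4.2 0 0 -12 0 0 0'; python3 - <<'E'
from h import *
cv2.imwrite('pics/top2.png',cv2.resize(vision.get_image('top')[110:250,250:440,::-1],None,fx=3.5,fy=3.5,interpolation=cv2.INTER_CUBIC))
shift([.496,-.0275,.14],79)
E
```

```text
clock: 7.02
position: [0.5709, 0.1184, 0.0292]
ee_rot: [3.136, 0.191, 0.001]
force: [-0.5, 0.3, 0.3]
width: 0.457
gripper_force: 0.0
clock: 7.52
position: [0.5722, 0.1189, 0.1516]
ee_rot: [-3.135, -0.19, -0.008]
force: [-0.0, -0.2, -0.9]
width: 0.457
gripper_force: 0.0
pos [0.5712 0.1184 0.1498] t 7.58 shift [-9.24 13.58  0.97] turn [array([-0. , -0.1, 17.9]), array([   0.2,   -0. , -162.1])] q [-0.06  0.49 -0.33  1.77  0.2   0.91 -1.93]
```

View pics/top2.png

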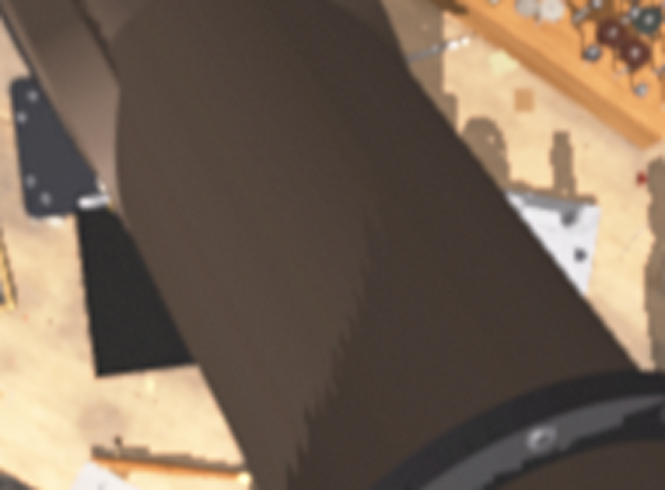

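```bash
python3 -m creep '4.2 -2.3 3.4 1 0 0 5; 4.2 -4.6 6.8 1 0 0 10; 4.2 -7 10.2 1 0 0 14; 4.2 -9.3 13.6 1 0 0 17.9; 4.2 -9.3 13.6 1 0 0 17.9'; python3 - <<'E'
from h import *
shift([.4935,-.0284,.051],79)
E
```

```text
clock: 8.2
position: [0.4924, -0.0313, 0.1376]
ee_rot: [3.124, -0.308, -0.006]
force: [0.6, 1.8, 0.3]
width: 0.455
gripper_force: 0.0
pos [ 0.4924 -0.0313  0.1376] t 8.2 shift [ 0.08 -0.33  8.65] turn [array([ 0.2,  0.2, -0.3]), array([  0.3,  -0.2, 179.7])] q [ 0.15  0.37 -0.25  2.    0.13  0.78 -1.94]
```

```bash
python3 -m creep '4.2 0 -0.2 4 0 0 0; 4.2 0 -0.2 7.5 0 0 0; 4.2 0 -0.2 8.3 0 0 0;4.2 0 -0.2 8.5 0 0 0;4.2 0 -0.2 8.5 0 0 0'; python3 - <<'E'
from h import *
shift([.4935,-.0284,.051],79)
E
```

```text
clock: 8.82
position: [0.4959, -0.0257, 0.0547]
ee_rot: [3.127, -0.299, 0.002]
force: [-0.7, 0.1, 1.0]
width: 0.458
gripper_force: 0.0
pos [ 0.4959 -0.0257  0.0547] t 8.82 shift [-0.18  0.31  0.37] turn [array([-0. , -0.1,  0.1]), array([ 1.000e-01, -0.000e+00, -1.799e+02])] q [ 0.11  0.5  -0.22  2.07  0.19  0.59 -2.  ]
```

```bash
python3 -m creep '4.2 0 0.2 0.4 0 0 0; 4.2 0 0.2 0.4 0 0 0; 0.3 0 0.2 0.4 0 0 0;0.3 0 0.2 0.4 0 0 0;0.3 0 0.2 0.4 0 0 0' 60;  python3 -m creep '0.3 0 0 0 0 0 0; 0.3 0 0 -1 0 0 0; 0.3 0 0 -5 0 0 0;0.3 0 0 -10 0 0 0;0.3 0 0 -10 0 0 0'; python3 - <<'E'
from h import *
shift([.542,.1745,.12],97)
E
```

```text
clock: 9.45
position: [0.4948, -0.0279, 0.05]
ee_rot: [3.127, -0.3, 0.0]
force: [0.7, -0.1, 0.2]
width: 0.181
gripper_force: 0.0
clock: 10.07
position: [0.4971, -0.0277, 0.1536]
ee_rot: [-3.127, 0.3, -0.011]
force: [0.6, -0.7, -4.5]
width: 0.151
gripper_force: 60.0
pos [ 0.4971 -0.0277  0.1536] t 10.07 shift [  0.55 -20.7    3.38] turn [array([  0. ,  -0.4, -18. ]), array([ -0.6,  -0. , 162. ])] q [ 0.15  0.35 -0.26  1.98  0.12  0.81 -1.94]
```

```bash
python3 -m creep '0.3 0.1 -5 0 0 0 -4; 0.3 0.3 -10.5 0 0 0 -9; 0.3 0.4 -16 0 0 0 -13;0.3 0.6 -20.9 1 0 -0.4 -18; 0.3 0.6 -20.9 3 0 -0.4 -18';python3 -m creep '0.3 0 0 0.5 0 0 0; 0.3 0 0 0.5 0 0 0;0.3 0 0 0.5 0 0 0'; python3 - <<'E'
from h import *
shift([.542,.1765,.030],97)
E
```

```text
clock: 10.7
position: [0.5402, 0.1818, 0.1192]
ee_rot: [-3.131, -0.205, 0.01]
force: [-0.9, -1.3, -5.0]
width: 0.147
gripper_force: 60.0
clock: 11.08
position: [0.5406, 0.1754, 0.1154]
ee_rot: [-3.136, -0.191, 0.01]
force: [-0.3, -0.3, -2.7]
width: 0.149
gripper_force: 60.0
pos [0.5406 0.1754 0.1154] t 11.07 shift [ 0.2  -0.09  8.53] turn [array([-0. ,  0.4, -0. ]), array([6.0e-01, 1.0e-01, 1.8e+02])] q [-0.16  0.52 -0.35  1.83  0.23  0.83 -2.07]
```

```bash
python3 -m creep '0.3 0 -0.1 4 0 0.2 0; 0.3 0 -0.1 7.5 0 0.2 0; 0.3 0 -0.1 8.3 0 0.2 0; 0.3 0 -0.1 8.4 0 0.2 0; 0.3 0 -0.1 8.5 0 0.2 0';python3 -m creep '0.3 0 0 0.1 0 0 0; 0.3 0 0 0.2 0 0 0;0.3 0 0 0.2 0 0 0'
```

```text
clock: 11.7
position: [0.5407, 0.1775, 0.0313]
ee_rot: [-3.134, -0.193, 0.002]
force: [0.3, 0.8, -3.4]
width: 0.149
gripper_force: 60.0
clock: 12.08
position: [0.5397, 0.1771, 0.028]
ee_rot: [-3.135, -0.193, 0.005]
force: [0.4, -0.3, -4.1]
width: 0.146
gripper_force: 60.0
```

```bash
python3 -m creep '0.3 0 0 0.1 0 0 0; 0.3 0 0 0.1 0 0 0; 3.8 0 0 0.1 0 0 0; 3.8 0 0 0 0 0 0;3.8 0 0 0 0 0 0'; python3 -m creep '3.8 0 0 -4 0 0 0; 3.8 0 0 -10 0 0 0; 3.8 0 0 -16 0 0 -5; 3.8 0 0 -20 0 0 -14; 3.8 0 0 -20 0 0 -23'; python3 - <<'E'
from h import *
c=cam('wrist'); cv2.imwrite('pics/w2.png',vision.get_image('wrist')[:,:,::-1])
import pickle; pickle.dump(c,open('c2.pkl','wb'))
shift([.489,-.057,.2],169)
E
```

```text
clock: 12.7
position: [0.5398, 0.1772, 0.028]
ee_rot: [-3.135, -0.193, 0.005]
force: [-0.1, -0.5, 0.2]
width: 0.395
gripper_force: 0.0
clock: 13.32
position: [0.542, 0.178, 0.2318]
ee_rot: [-3.031, -0.822, -0.006]
force: [0.7, 0.1, -1.2]
width: 0.415
gripper_force: 0.0
pos [0.5412 0.1774 0.2299] t 13.38 shift [-16.48  17.47   2.96] turn [array([ -0. ,  -0.1, -48.2]), array([-1.000e-01,  0.000e+00,  1.318e+02])] q [-0.06  0.41 -0.48  1.71  0.21  1.08 -1.64]
```

View pics/w2.png

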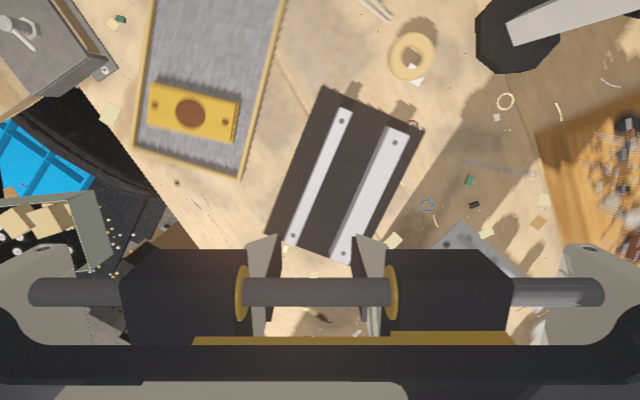

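```bash
python3 - <<'E'
from h import *
import pickle
c=pickle.load(open('c2.pkl','rb'))
w=np.array([px2w(c,*p,.016) for p in [(162,79),(240,92),(231,144),(146,129)]])
d=w[1]-w[0]+w[2]-w[3];print(w.mean(0),np.linalg.norm(w-np.roll(w,-1,0),axis=1).round(3),np.degrees(np.arctan2(d[1],d[0])))
print([px2w(c,*p,.012).round(4) for p in [(134,148),(244,180)]])
E
python3 -m creep '6.4 -3.3 3.5 0 0 0 -10; 6.4 -6.6 7 0 0 0 -20; 6.4 -9.9 10.5 0 0 0 -30; 6.4 -13.2 14 1 0 0 -40; 6.4 -16.5 17.5 3 0 0 -48.2'; python3 -m creep '6.4 0 0 0 0 0 0;6.4 0 0 0 0 0 0'; python3 - <<'E'
from h import *
shift([.489,-.057,.0385],169)
E
```

```text
[0.53632631 0.32750698 0.016     ] [0.082 0.056 0.093 0.057] -69.26349973340427
[array([0.4644, 0.3718, 0.012 ]), array([0.494 , 0.2481, 0.012 ])]
clock: 14.0
position: [0.4848, -0.0585, 0.1979]
ee_rot: [-2.433, -1.984, 0.003]
force: [-0.1, -0.3, -1.1]
width: 0.696
gripper_force: 0.0
clock: 14.25
position: [0.485, -0.0567, 0.1978]
ee_rot: [-2.438, -1.977, 0.004]
force: [-0.2, 0.2, -0.1]
width: 0.694
gripper_force: 0.0
pos [ 0.485  -0.0567  0.1978] t 14.25 shift [ 0.05  0.46 15.93] turn [array([-0.2, -0. , -0.9]), array([ -0. ,   0.4, 179.1])] q [ 0.49  0.34 -0.61  1.92  0.24  0.95 -0.44]
```

```bash
python3 -m creep '6.4 0 0.4 5 0 0 -0.5; 6.4 0 0.3 10 0 0 -0.5; 6.4 0 0.3 12 0 0 -0.5;6.4 0 0.3 12 0 0 -0.5'; python3 - <<'E'
from h import *
shift([.489,-.057,.0385],169)
E
```

```text
clock: 14.75
position: [0.4871, -0.0558, 0.077]
ee_rot: [-2.424, -1.992, 0.006]
force: [0.4, 0.1, 0.1]
width: 0.698
gripper_force: 0.0
pos [ 0.4871 -0.0558  0.077 ] t 14.75 shift [-0.08  0.23  3.85] turn [array([-0.3, -0. , -0.2]), array([ -0. ,   0.5, 179.8])] q [ 0.41  0.51 -0.53  2.04  0.39  0.7  -0.57]
```

```bash
python3 -m creep '6.4 -0.1 0.1 2.5 0 0 0; 6.4 -0.1 0.1 3.6 0 0 0; 6.4 -0.1 0.1 3.8 0 0 0;6.4 -0.1 0.1 3.8 0 0 0'; python3 - <<'E'
from h import *
shift([.489,-.057,.0385],169)
E
```

```text
clock: 15.25
position: [0.4887, -0.0585, 0.0407]
ee_rot: [-2.427, -1.992, 0.003]
force: [0.4, 0.4, 0.1]
width: 0.698
gripper_force: 0.0
pos [ 0.4887 -0.0585  0.0407] t 15.25 shift [0.16 0.   0.22] turn [array([-0.2,  0. , -0.2]), array([  0. ,   0.2, 179.8])] q [ 0.37  0.56 -0.49  2.07  0.45  0.61 -0.62]
```

Grip at 40 N and lift.

```bash
python3 -m creep '6.4 0 0 0.2 0 0 0; 3.8 0 0 0.2 0 0 0; 3.8 0 0 0.2 0 0 0; 3.8 0 0 0.2 0 0 0; 3.8 0 0 0.2 0 0 0' 40;python3 -m creep '3.8 0 0 0 0 0 0;3.8 0 0 -1 0 0 0; 3.8 0 0 -5 0 0 0; 3.8 0 0 -10 0 0 0;3.8 0 0 -10 0 0 0';  python3 - <<'E'
from h import *
shift([.632,.344,.14],192.5)
E
```

```text
clock: 15.88
position: [0.4885, -0.0588, 0.0381]
ee_rot: [-2.427, -1.992, 0.003]
force: [0.4, -0.1, 1.6]
width: 0.489
gripper_force: 40.0
clock: 16.5
position: [0.4905, -0.0585, 0.1415]
ee_rot: [2.427, 1.992, 0.003]
force: [-0.0, 0.5, -1.6]
width: 0.494
gripper_force: 40.0
pos [ 0.4905 -0.0585  0.1415] t 16.5 shift [42.24  6.02  0.17] turn [array([  0.1,   0. , -23.8]), array([  0. ,  -0.2, 156.2])] q [ 0.47  0.42 -0.59  1.98  0.31  0.83 -0.49]
```

```bash
python3 -m creep '3.8 6 0.9 0 0 0 -4; 3.8 12 1.7 0 0 0 -8; 3.8 18 2.6 0 0 0 -12; 3.8 24 3.5 0 0 0 -16; 3.8 30 4.4 0 0 0 -20';  python3 - <<'E'
from h import *
shift([.632,.344,.14],192.5)
E
```

```text
clock: 17.12
position: [0.59, 0.2281, 0.1365]
ee_rot: [-2.041, -2.384, 0.006]
force: [0.7, -0.5, -1.3]
width: 0.49
gripper_force: 40.0
pos [0.59   0.2281 0.1365] t 17.12 shift [10.8   5.93 -0.38] turn [array([-0.3, -0. , -3.6]), array([ -0. ,   0.5, 176.4])] q [-0.04  0.64 -0.64  1.63  0.43  1.02 -0.66]
```

```bash
python3 -m creep '3.8 5.5 3 -0.4 0 0 -3.6; 3.8 10.8 5.9 -0.4 0 0 -3.6; 3.8 10.8 5.9 3 0 0 -3.6; 3.8 10.8 5.9 5 0 0 -3.6;3.8 10.8 5.9 5 0 0 -3.6';  python3 - <<'E'
from h import *
shift([.632,.344,.028],192.5)
c=cam('wrist'); cv2.imwrite('pics/w3.png',vision.get_image('wrist')[:,:,::-1])
E
```

```text
clock: 17.75
position: [0.6308, 0.3402, 0.0848]
ee_rot: [-1.968, -2.444, 0.012]
force: [-0.3, 0.4, -1.3]
width: 0.495
gripper_force: 40.0
pos [0.6308 0.3402 0.0848] t 17.75 shift [0.36 0.25 5.68] turn [array([-0.5,  0.1, -0.2]), array([1.000e-01, 7.000e-01, 1.798e+02])] q [-0.23  0.82 -0.61  1.43  0.5   1.05 -0.72]
```

View pics/w3.png

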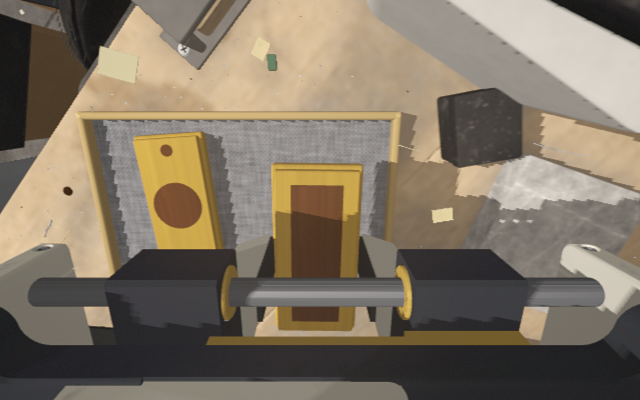

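```bash
python3 -m creep '3.8 0.2 0.2 3 -0.5 0 0; 3.8 0.2 0.2 5 -0.5 0 0; 3.8 0.2 0.2 5.2 -0.5 0 0; 3.8 0.2 0.2 5.4 -0.5 0 0;3.8 0.2 0.2 5.5 -0.5 0 0';  python3 -m creep '3.8 0 0 0.1 0 0 0; 3.8 0 0 0.1 0 0 0'; python3 - <<'E'
from h import *
shift([.632,.344,.028],192.5)
E
```

```text
clock: 18.42
position: [0.6338, 0.3453, 0.0336]
ee_rot: [1.968, 2.445, 0.01]
force: [0.8, -0.6, -1.3]
width: 0.492
gripper_force: 40.0
clock: 18.68
position: [0.6334, 0.3451, 0.0319]
ee_rot: [1.968, 2.446, 0.008]
force: [0.7, 0.4, -1.6]
width: 0.492
gripper_force: 40.0
pos [0.6334 0.3451 0.0319] t 18.68 shift [-0.08 -0.16  0.38] turn [array([ 0.3, -0.1, -0.1]), array([-1.000e-01, -5.000e-01,  1.799e+02])] q [-0.24  0.87 -0.58  1.47  0.54  0.96 -0.75]
```

```bash
python3 -m creep '3.8 0 0 0.2 0 0 0; 3.8 0 0 0.3 0 0 0;3.8 0 0 0.35 0 0 0;3.8 0 0 0.35 0 0 0'; python3 -m creep '5.6 0 0 0 0 0 0; 5.6 0 0 0 0 0 0;5.6 0 0 0 0 0 0'; python3 -m creep '5.6 0 0 -3 0 0 0; 5.6 0 0 -8 0 0 0;5.6 0 0 -12 0 0 0;5.6 0 0 -14 0 0 0;5.6 0 0 -14 0 0 0'
python3 - <<'E'
from h import *
import pickle
c=cam('wrist'); cv2.imwrite('pics/w4.png',vision.get_image('wrist')[:,:,::-1])
pickle.dump(c,open('c4.pkl','wb'))
shift([.536,.326,.14],190)
E
```

```text
clock: 19.18
position: [0.6332, 0.345, 0.0284]
ee_rot: [1.968, 2.446, 0.007]
force: [-1.9, -1.8, 3.6]
width: 0.49
gripper_force: 40.0
clock: 19.55
position: [0.6333, 0.3451, 0.028]
ee_rot: [1.968, 2.446, 0.008]
force: [0.6, 0.4, 0.0]
width: 0.613
gripper_force: 0.0
clock: 20.18
position: [0.633, 0.3451, 0.169]
ee_rot: [1.968, 2.445, 0.011]
force: [0.6, -0.5, 0.0]
width: 0.611
gripper_force: 0.0
pos [0.6325 0.3444 0.1672] t 20.23 shift [ 0.26 -9.83  2.67] turn [array([ 0.3, -0. ,  2.3]), array([ 1.000e-01,  4.000e-01, -1.777e+02])] q [-0.22  0.74 -0.64  1.37  0.45  1.18 -0.68]
```

View pics/w4.png

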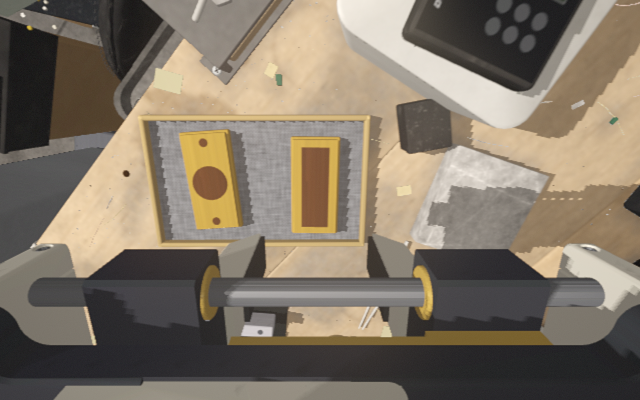

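```bash
python3 - <<'E'
from h import *
import pickle
c=pickle.load(open('c4.pkl','rb'))
g=[px2w(c,*p,.016) for p in [(203,142),(210,183),(216,221)]]; d=g[0]-g[2]
print(np.round(g,4),np.degrees(np.arctan2(d[1],d[0])))
w=np.array([px2w(c,*p,.016) for p in [(180,134),(228,130),(240,225),(193,230)]]);d=w[0]-w[3]+w[1]-w[2]
print(w.mean(0),np.linalg.norm(w-np.roll(w,-1,0),axis=1).round(3),np.degrees(np.arctan2(d[1],d[0])))
w=np.array([px2w(c,*p,.016) for p in [(291,138),(340,138),(337,235),(291,235)]]);print('cured',w.mean(0))
E
```

```text
[[0.524  0.3681 0.016 ]
 [0.5347 0.3312 0.016 ]
 [0.545  0.2943 0.016 ]] 105.93516440474981
[0.53506086 0.33240136 0.016     ] [0.044 0.092 0.047 0.093] 104.10727657722504
cured [0.63248295 0.3467175  0.016     ]
```

```bash
python3 - <<'E'
from h import *
shift([.535,.330,.08],195.3)
E
```

```text
pos [0.6325 0.3444 0.1672] t 20.23 shift [ 0.67 -9.87  8.67] turn [array([ 0.3, -0. , -3. ]), array([ -0. ,  -0.4, 177. ])] q [-0.22  0.74 -0.64  1.37  0.45  1.18 -0.68]
```

```bash
python3 -m creep '5.8 0.3 -5 0 0 0 -3; 5.8 0.7 -9.9 1 0.3 0 -3; 5.8 0.7 -9.9 6 0.3 0 -3; 5.8 0.7 -9.9 8.5 0.3 0 -3; 5.8 0.7 -9.9 8.5 0.3 0 -3'; python3 - <<'E'
from h import *
shift([.535,.330,.028],195.3)
E
```

```text
clock: 20.85
position: [0.5328, 0.3287, 0.0788]
ee_rot: [-1.903, -2.496, 0.009]
force: [0.5, 0.3, 0.8]
width: 0.637
gripper_force: 0.0
pos [0.5328 0.3287 0.0788] t 20.85 shift [0.08 0.28 5.08] turn [array([-0.4,  0.1,  0.1]), array([-1.000e-01, -6.000e-01, -1.799e+02])] q [-0.22  0.71 -0.64  1.7   0.51  0.92 -0.8 ]
```

```bash
python3 -m creep '5.8 0.1 0 3 -0.3 0 0; 5.8 0.1 0 4.6 -0.3 0 0; 5.8 0.1 0 4.8 -0.3 0 0; 5.8 0.1 0 4.8 -0.3 0 0; 5.8 0.1 0 4.8 -0.3 0 0'; python3 - <<'E'
from h import *
shift([.535,.330,.028],195.3)
E
```

```text
clock: 21.48
position: [0.535, 0.332, 0.0356]
ee_rot: [1.903, 2.496, 0.01]
force: [-0.9, 0.1, 0.4]
width: 0.632
gripper_force: 0.0
pos [0.535  0.332  0.0356] t 21.48 shift [-0.19 -0.06  0.75] turn [array([ 0.4, -0.1,  0. ]), array([ 1.0e-01,  6.0e-01, -1.8e+02])] q [-0.25  0.76 -0.6   1.72  0.56  0.83 -0.84]
```

```bash
python3 -m creep '5.8 -0.1 0 0.5 0.3 0 0; 5.8 -0.1 0 0.6 0.3 0 0; 5.8 -0.1 0 0.6 0.3 0 0';python3 -m creep '5.8 0 0 0.1 0 0 0;3.8 0 0 0.1 0 0 0; 3.8 0 0 0.1 0 0 0; 3.8 0 0 0.1 0 0 0;3.8 0 0 0.1 0 0 0' 40; python3 -m creep '3.8 0 0 -1 0 0 0;3.8 0 0 -5 0 0 0; 3.8 0 0 -10 0 0 0;3.8 0 0 -11 0 0 0'; python3 - <<'E'
from h import *
shift([.487,-.057,.14],169)
E
```

```text
clock: 21.85
position: [0.5348, 0.3305, 0.0284]
ee_rot: [-1.904, -2.498, -0.001]
force: [-0.3, -0.2, 0.1]
width: 0.635
gripper_force: 0.0
clock: 22.48
position: [0.5348, 0.3306, 0.0276]
ee_rot: [-1.904, -2.498, -0.001]
force: [-0.2, 0.1, -0.2]
width: 0.49
gripper_force: 40.0
clock: 22.98
position: [0.536, 0.3321, 0.1417]
ee_rot: [1.904, 2.498, 0.01]
force: [0.2, -0.5, -1.3]
width: 0.49
gripper_force: 40.0
pos [0.536  0.3321 0.1417] t 22.98 shift [-3.622e+01 -1.503e+01 -2.000e-02] turn [array([ 0.3, -0.3, 26.4]), array([   0.3,    0.4, -153.6])] q [-0.2   0.64 -0.68  1.64  0.46  1.02 -0.76]
```

```bash
python3 -m creep '3.8 -5.5 -2.3 0 0 0 4; 3.8 -11 -4.6 0 0 0 8; 3.8 -16.5 -6.9 0 0 0 12; 3.8 -22 -9.2 0 0 0 16; 3.8 -27.5 -11.4 0 0 0 20'; python3 -m creep '3.8 -5 0 0 0 0 6.4; 3.8 -5 0 0 0 0 6.4; 3.8 -5 0 0 0 0 6.4' ; python3 - <<'E'
from h import *
shift([.487,-.057,.08],169)
E
```

```text
clock: 23.6
position: [0.4968, 0.033, 0.137]
ee_rot: [-2.311, -2.126, 0.0]
force: [1.1, -1.5, -1.0]
width: 0.49
gripper_force: 40.0
clock: 23.98
position: [0.4934, -0.0144, 0.1371]
ee_rot: [-2.424, -1.997, -0.001]
force: [0.2, -0.0, -1.7]
width: 0.495
gripper_force: 40.0
pos [ 0.4934 -0.0144  0.1371] t 23.98 shift [-4.32  0.19  5.71] turn [array([-0. , -0.1, -0. ]), array([-1.0e-01,  1.0e-01,  1.8e+02])] q [ 0.38  0.43 -0.6   1.98  0.32  0.83 -0.59]
```

```bash
python3 -m creep '3.8 -4.2 0.2 0 0 0 0; 3.8 -4.2 0.2 0 0 0 0; 3.8 -4.2 0.2 4 0 0 0; 3.8 -4.2 0.2 5.5 0 0 0; 3.8 -4.2 0.2 5.5 0 0 0'; python3 - <<'E'
from h import *
shift([.487,-.057,.0376],169)
E
```

```text
clock: 24.6
position: [0.487, -0.0549, 0.0815]
ee_rot: [-2.42, -1.998, 0.001]
force: [-0.4, -0.3, -1.9]
width: 0.491
gripper_force: 40.0
pos [ 0.487  -0.0549  0.0815] t 24.6 shift [-0.21  0.05  4.39] turn [array([-0.2, -0.1,  0.1]), array([ 1.000e-01, -2.000e-01, -1.799e+02])] q [ 0.42  0.5  -0.55  2.04  0.4   0.7  -0.57]
```

```bash
python3 -m creep '3.8 -0.1 0 2.5 0 0 0; 3.8 -0.1 0 3.5 0 0 0; 3.8 -0.1 0 4 0 0 0; 3.8 -0.1 0 4 0 0 0'; python3 - <<'E'
from h import *
shift([.487,-.057,.0376],169)
E
```

```text
clock: 25.1
position: [0.4876, -0.057, 0.0425]
ee_rot: [-2.424, -1.997, -0.001]
force: [-0.3, 0.3, -1.9]
width: 0.491
gripper_force: 40.0
pos [ 0.4876 -0.057   0.0425] t 25.1 shift [-0.01 -0.06  0.49] turn [array([-0. , -0.1, -0. ]), array([-1.0e-01,  0.0e+00,  1.8e+02])] q [ 0.38  0.56 -0.5   2.07  0.46  0.62 -0.62]
```

```bash
python3 -m creep '3.8 0 0 0.3 0 0 0; 3.8 0 0 0.4 0 0 0; 3.8 0 0 0.45 0 0 0; 3.8 0 0 0.45 0 0 0';  python3 -m creep '6 0 0 0 0 0 0; 6 0 0 0 0 0 0; 6 0 0 0 0 0 0;6 0 0 0 0 0 0'; python3 -m creep '6 0 0 -3 0 0 0; 6 0 0 -8 0 0 0;6 0 0 -13 0 0 0;6 0 0 -16 0 0 0;6 0 0 -16 0 0 0'
python3 - <<'E'
from h import *
shift([.571,.1184,.15],97)
import pickle
c=cam('wrist'); cv2.imwrite('pics/w5.png',vision.get_image('wrist')[:,:,::-1])
pickle.dump(c,open('c5.pkl','wb'))
E
```

```text
clock: 25.6
position: [0.4873, -0.0572, 0.0377]
ee_rot: [-2.424, -1.997, -0.001]
force: [-0.4, -0.3, -1.0]
width: 0.489
gripper_force: 40.0
clock: 26.1
position: [0.4874, -0.0572, 0.0377]
ee_rot: [-2.424, -1.997, -0.001]
force: [0.4, -0.6, 0.6]
width: 0.649
gripper_force: 0.0
clock: 26.72
position: [0.4887, -0.0573, 0.1999]
ee_rot: [2.423, 1.995, 0.005]
force: [1.4, -0.0, 0.1]
width: 0.655
gripper_force: 0.0
pos [ 0.4887 -0.0573  0.1999] t 26.73 shift [18.82  4.68  5.03] turn [array([ 0.2, -0.2, 71.9]), array([   0.2,    0.2, -108.1])] q [ 0.52  0.34 -0.64  1.92  0.25  0.96 -0.44]
```

View pics/w5.png

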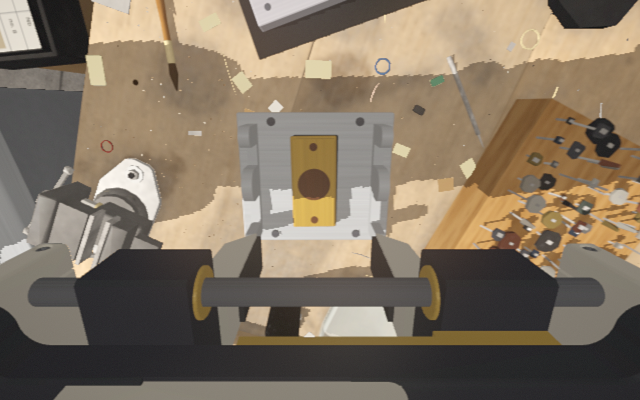

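```bash
python3 - <<'E'
from h import *
import pickle
c=pickle.load(open('c5.pkl','rb'))
def Q(q,z):
    w=np.array([px2w(c,*p,z) for p in q]); print(w.mean(0).round(4),np.linalg.norm(w-np.roll(w,-1,0),axis=1).round(3)); return w
w=Q([(313,147),(314,184),(314,220)],.026); d=w[0]-w[2];print(np.degrees(np.arctan2(d[1],d[0])))
Q([(292,136),(338,136),(336,226),(293,226)],.026)
b=Q([(271,122),(360,122),(356,233),(276,233)],.008);d=b[0]-b[3];print(np.degrees(np.arctan2(d[1],d[0])))
E
```

```text
[ 0.4868 -0.0567  0.026 ] [0.037 0.039 0.076]
79.56039903429566
[ 0.4881 -0.0552  0.026 ] [0.045 0.094 0.045 0.094]
[ 0.4889 -0.0571  0.008 ] [0.09  0.122 0.09  0.122]
79.22063033773568
```

```bash
python3 -m creep '4.2 4 1 0 0 0 10; 4.2 8 2 0 0 0 20; 4.2 12 3 0 0 0 30; 4.2 16 4 0 0 0 40; 4.2 18.8 4.7 2 0 0 50'; python3 -m creep '4.2 0 0 0 0 0 10; 4.2 0 0 0 0 0 20;4.2 0 0 0 0 0 21.9;4.2 0 0 0 0 0 21.9'; python3 - <<'E'
from h import *
shift([.571,.1184,.0292],97)
E
```

```text
clock: 27.4
position: [0.5702, 0.1204, 0.1771]
ee_rot: [-3.042, -0.779, -0.001]
force: [-0.3, -0.6, 0.6]
width: 0.456
gripper_force: 0.0
clock: 27.9
position: [0.5691, 0.118, 0.177]
ee_rot: [-3.135, -0.198, 0.002]
force: [0.0, -0.9, 0.6]
width: 0.462
gripper_force: 0.0
pos [0.5691 0.118  0.177 ] t 27.9 shift [ 0.21 -0.   14.78] turn [array([-0. ,  0.1,  0.2]), array([-1.000e-01, -0.000e+00, -1.798e+02])] q [-0.05  0.46 -0.35  1.75  0.19  0.97 -1.91]
```

```bash
python3 -m creep '4.2 0.1 0 6 0 0 0.2; 4.2 0 0 11 0 0 0.2;4.2 0 0 13.5 0 0 0.2;4.2 0 0 14 0 0 0.2;4.2 0 0 14 0 0 0.2'; python3 - <<'E'
from h import *
shift([.571,.1184,.0292],97)
E
```

```text
clock: 28.52
position: [0.5699, 0.1184, 0.0383]
ee_rot: [-3.135, -0.189, -0.001]
force: [-0.2, -0.6, -1.1]
width: 0.456
gripper_force: 0.0
pos [0.5699 0.1184 0.0383] t 28.52 shift [0.11 0.02 0.91] turn [array([-0.1, -0. , -0.1]), array([-0.000e+00,  1.000e-01,  1.799e+02])] q [-0.09  0.64 -0.3   1.86  0.28  0.68 -1.99]
```

```bash
python3 -m creep '4.2 0 0 0.8 0 0 0; 4.2 0 0 0.9 0 0 0;1 0 0 0.9 0 0 0;1 0 0 0.9 0 0 0;1 0 0 0.9 0 0 0' 60; python3 -m creep '1 0 0 0 0 0 0;1 0 0 -1 0 0 0;1 0 0 -6 0 0 0;1 0 0 -12 0 0 0;1 0 0 -13 0 0 0'; python3 - <<'E'
from h import *
shift([.5038,-.0887,.15],79)
E
```

```text
clock: 29.15
position: [0.5697, 0.1183, 0.0291]
ee_rot: [-3.135, -0.188, -0.001]
force: [-0.1, -0.6, 2.3]
width: 0.255
gripper_force: 59.9
clock: 29.78
position: [0.5715, 0.1191, 0.1632]
ee_rot: [-3.133, -0.188, -0.01]
force: [-0.0, 0.9, -5.4]
width: 0.254
gripper_force: 59.9
pos [0.5715 0.1191 0.1632] t 29.77 shift [-9.22 19.83  1.22] turn [array([-0.2, -0.4, 17.9]), array([   0.5,   -0.3, -162.1])] q [-0.05  0.48 -0.35  1.76  0.2   0.93 -1.93]
```

```bash
python3 -m creep '1 -2.3 4.9 0 0 0 5; 1 -4.6 9.9 0 0 0 10;1 -6.9 14.9 0 0 0 15;1 -9.2 19.8 0 0 0 17.9;1 -9.2 19.8 0 0 0 17.9'; python3 -m creep '1 0 0 1 0 0 0; 1 0 0 2 0 0 0; 1 0 0 2 0 0 0'; python3 - <<'E'
from h import *
shift([.5038,-.0887,.08],79)
E
```

```text
clock: 30.4
position: [0.4988, -0.0946, 0.1574]
ee_rot: [3.124, -0.315, -0.006]
force: [-0.3, 1.7, -5.0]
width: 0.258
gripper_force: 59.9
clock: 30.78
position: [0.5011, -0.0881, 0.1372]
ee_rot: [-3.126, 0.299, 0.005]
force: [0.3, 0.3, -5.2]
width: 0.259
gripper_force: 59.9
pos [ 0.5011 -0.0881  0.1372] t 30.77 shift [0.29 0.02 5.72] turn [array([-0.1,  0.2,  0.1]), array([-3.000e-01, -1.000e-01, -1.799e+02])] q [ 0.26  0.4  -0.25  1.97  0.13  0.8  -1.82]
```

```bash
python3 -m creep '1 0.2 0 2 0 0.1 0; 1 0.2 0 4 0 0.1 0; 1 0.2 0 4.8 0 0.1 0; 1 0.2 0 4.8 0 0.1 0'; python3 - <<'E'
from h import *
shift([.5038,-.0887,.054],79)
import pickle
c=cam('wrist'); cv2.imwrite('pics/w6.png',vision.get_image('wrist')[:,:,::-1])
pickle.dump(c,open('c6.pkl','wb'))
E
```

```text
clock: 31.28
position: [0.5037, -0.0892, 0.0904]
ee_rot: [-3.126, 0.301, -0.001]
force: [0.2, -0.3, -4.2]
width: 0.257
gripper_force: 59.9
pos [ 0.5037 -0.0892  0.0904] t 31.27 shift [-0.   -0.05  3.64] turn [array([-0.1, -0. ,  0. ]), array([ 0.0e+00, -1.0e-01, -1.8e+02])] q [ 0.25  0.46 -0.23  2.01  0.16  0.69 -1.85]
```

View pics/w6.png

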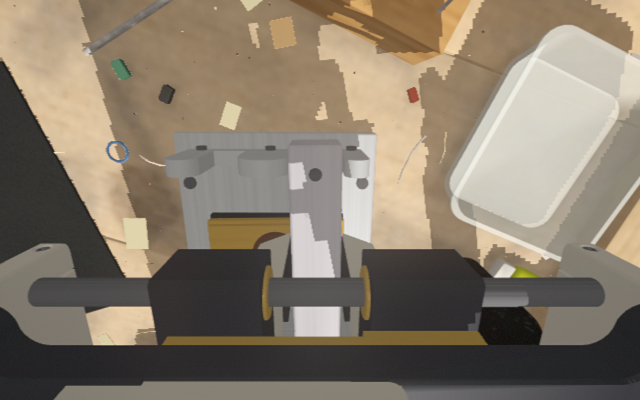

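```bash
python3 -m creep '1 0 -0.05 1 0 0 0; 1 0 -0.05 2 0 0 0; 1 0 -0.05 2.8 0 0 0; 1 0 -0.05 3.2 0 0 0; 1 0 -0.05 3.3 0 0 0'; python3 -m creep '1 0 0 0.1 0 0 0; 1 0 0 0.1 0 0 0'
```

```text
clock: 31.95
position: [0.5038, -0.0892, 0.0573]
ee_rot: [-3.126, 0.302, -0.002]
force: [0.3, 0.0, -5.0]
width: 0.257
gripper_force: 59.9
clock: 32.2
position: [0.5041, -0.0892, 0.0568]
ee_rot: [-3.126, 0.302, -0.003]
force: [0.6, -0.6, -5.2]
width: 0.256
gripper_force: 59.9
```

Entered the slots freely; lower to contact.

```bash
python3 -m creep '1 0 0 0.2 0 0 0; 1 0 0 0.4 0 0 0; 1 0 0 0.5 0 0 0; 1 0 0 0.5 0 0 0'
```

```text
clock: 32.7
position: [0.504, -0.0892, 0.0521]
ee_rot: [-3.126, 0.302, -0.003]
force: [-1.8, 0.9, 2.2]
width: 0.258
gripper_force: 59.9
```

```bash
python3 -m creep '4 0 0 0 0 0 0; 4 0 0 0 0 0 0; 4 0 0 0 0 0 0; 4 0 0 0 0 0 0'; python3 -m creep '4 0 0 -3 0 0 0; 4 0 0 -8 0 0 0;4 0 0 -11 0 0 0;4 0 0 -11 0 0 0'
python3 - <<'E'
from h import *
shift([.5395,.1772,.15],97)
E
```

```text
clock: 33.2
position: [0.504, -0.0891, 0.0516]
ee_rot: [-3.126, 0.302, -0.002]
force: [-0.1, 0.1, 0.1]
width: 0.441
gripper_force: 0.0
clock: 33.7
position: [0.5053, -0.0894, 0.1639]
ee_rot: [-3.126, 0.303, -0.01]
force: [0.8, -0.3, -0.3]
width: 0.434
gripper_force: 0.0
pos [ 0.5053 -0.0894  0.1639] t 33.7 shift [ -1.76 -26.82   1.41] turn [array([ -0. ,  -0.4, -18.1]), array([ -0.5,   0. , 161.9])] q [ 0.27  0.36 -0.26  1.94  0.12  0.85 -1.81]
```

```bash
python3 -m creep '4 -0.4 -5.5 0 0 0 -4; 4 -0.7 -11 0 0 0 -8;4 -1.1 -16.5 0 0 0 -12;4 -1.4 -22 0 0 0 -16;4 -1.8 -26.8 1 0 0 -18.1'; python3 -m creep '4 0 0 0 0 0 0; 4 0 0 3 0 0 0;4 0 0 6 0 0 0;4 0 0 6 0 0 0'
python3 - <<'E'
from h import *
shift([.5397,.1772,.028],97)
E
```

```text
clock: 34.33
position: [0.5374, 0.1795, 0.1512]
ee_rot: [-3.134, -0.197, -0.003]
force: [1.1, -0.5, -0.1]
width: 0.431
gripper_force: 0.0
clock: 34.83
position: [0.5357, 0.1753, 0.0893]
ee_rot: [3.134, 0.192, -0.006]
force: [-1.1, 0.4, 0.0]
width: 0.434
gripper_force: 0.0
pos [0.5357 0.1753 0.0893] t 34.83 shift [ 0.45 -0.15  6.13] turn [array([ 0.1,  0.2, -0. ]), array([ 3.0e-01, -1.0e-01,  1.8e+02])] q [-0.16  0.55 -0.35  1.87  0.26  0.77 -2.1 ]
```

```bash
python3 -m creep '4 0.3 -0.1 3 0 0 0; 4 0.3 -0.1 5 0 0 0;4 0.3 -0.1 5.5 0 0 0;4 0.3 -0.1 5.6 0 0 0;4 0.3 -0.1 5.6 0 0 0'
python3 - <<'E'
from h import *
shift([.5397,.1772,.028],97)
E
```

```text
clock: 35.45
position: [0.5411, 0.1788, 0.0369]
ee_rot: [-3.135, -0.193, -0.005]
force: [-0.5, -0.2, 0.5]
width: 0.437
gripper_force: 0.0
pos [0.5411 0.1788 0.0369] t 35.45 shift [-0.16  0.15  0.89] turn [array([-0. , -0.2,  0. ]), array([ 3.0e-01, -1.0e-01, -1.8e+02])] q [-0.19  0.63 -0.32  1.89  0.3   0.67 -2.14]
```

```bash
python3 -m creep '4 0 0.1 0.8 0 0 0; 4 0 0.1 0.9 0 0 0;0.3 0 0.1 0.9 0 0 0;0.3 0 0.1 0.9 0 0 0;0.3 0 0.1 0.9 0 0 0' 60; python3 -m creep '0.3 0 0 0 0 0 0;0.3 0 0 0 0 0 0;0.3 0 0 -2 0 0 0;0.3 0 0 -8 0 0 0;0.3 0 0 -13 0 0 0'; python3 - <<'E'
from h import *
shift([.4945,-.0285,.15],79)
E
```

```text
clock: 36.08
position: [0.5407, 0.1778, 0.027]
ee_rot: [-3.135, -0.193, -0.003]
force: [0.4, -2.6, 0.7]
width: 0.161
gripper_force: 2.8
clock: 36.7
position: [0.54, 0.1776, 0.1581]
ee_rot: [-3.135, -0.194, -0.001]
force: [0.3, 0.6, -3.4]
width: 0.148
gripper_force: 60.0
pos [0.54   0.1776 0.1581] t 36.7 shift [-7.05 19.89  0.8 ] turn [array([-0. , -0. , 18.1]), array([ 1.000e-01, -1.000e-01, -1.619e+02])] q [-0.14  0.47 -0.38  1.8   0.21  0.92 -2.06]
```

```bash
python3 -m creep '0.3 -1.8 5 0 0 0 5; 0.3 -3.5 10 0 0 0 10;0.3 -5.3 15 0 0 0 15;0.3 -7 19.9 0 0 0 18.1;0.3 -7 19.9 0 0 0 18.1'; python3 -m creep '0.3 0 0 1 0 0 0; 0.3 0 0 2 0 0 0; 0.3 0 0 2 0 0 0'; python3 - <<'E'
from h import *
shift([.4945,-.0285,.09],79)
E
```

```text
clock: 37.33
position: [0.4936, -0.0335, 0.1561]
ee_rot: [3.124, -0.314, -0.001]
force: [-0.2, 0.6, -3.4]
width: 0.148
gripper_force: 60.0
clock: 37.7
position: [0.4947, -0.0273, 0.1354]
ee_rot: [-3.126, 0.299, 0.002]
force: [-0.3, -0.1, -3.5]
width: 0.152
gripper_force: 60.0
pos [ 0.4947 -0.0273  0.1354] t 37.7 shift [0.01 0.12 4.54] turn [array([-0. ,  0.1,  0.1]), array([-1.000e-01, -1.000e-01, -1.799e+02])] q [ 0.17  0.38 -0.28  2.    0.15  0.78 -1.96]
```

```bash
python3 -m creep '0.3 0 0.1 2 0 0 0; 0.3 0 0.1 4 0 0 0; 0.3 0 0.1 4.5 0 0 0; 0.3 0 0.1 4.5 0 0 0'; python3 - <<'E'
from h import *
shift([.4945,-.0285,.054],79)
import pickle
c=cam('wrist'); cv2.imwrite('pics/w7.png',vision.get_image('wrist')[:,:,::-1])
E
```

```text
clock: 38.2
position: [0.4954, -0.029, 0.0917]
ee_rot: [-3.126, 0.301, -0.002]
force: [0.3, -0.8, -3.6]
width: 0.146
gripper_force: 60.0
pos [ 0.4954 -0.029   0.0917] t 38.2 shift [-0.1  -0.03  3.77] turn [array([-0.1, -0.1, -0. ]), array([-1.0e-01,  1.0e-01,  1.8e+02])] q [ 0.15  0.45 -0.26  2.04  0.18  0.68 -1.99]
```

View pics/w7.png

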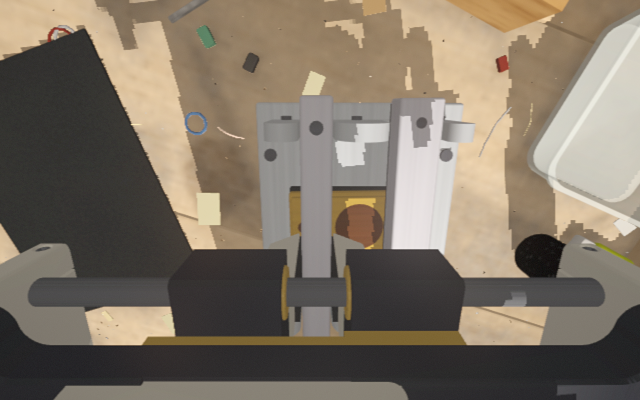

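```bash
python3 -m creep '0.3 0 0 1 0 0 0; 0.3 0 0 2 0 0 0; 0.3 0 0 2.8 0 0 0; 0.3 0 0 3.2 0 0 0; 0.3 0 0 3.4 0 0 0'; python3 -m creep '0.3 0 0 0.1 0 0 0; 0.3 0 0 0.2 0 0 0;0.3 0 0 0.2 0 0 0'
```

```text
clock: 38.88
position: [0.4953, -0.0294, 0.0574]
ee_rot: [-3.126, 0.302, -0.002]
force: [-0.4, 0.2, -3.6]
width: 0.148
gripper_force: 60.0
clock: 39.25
position: [0.4954, -0.0294, 0.0558]
ee_rot: [-3.126, 0.302, -0.003]
force: [0.4, -0.1, -3.2]
width: 0.152
gripper_force: 60.0
```

```bash
python3 -m creep '0.3 0 0 0.2 0 0 0; 0.3 0 0 0.4 0 0 0; 0.3 0 0 0.5 0 0 0; 0.3 0 0 0.5 0 0 0'
```

```text
clock: 39.75
position: [0.4953, -0.0293, 0.0506]
ee_rot: [-3.126, 0.302, -0.002]
force: [-0.3, -0.2, -4.2]
width: 0.151
gripper_force: 60.0
```

```bash
python3 -m creep '0.3 0 0 0.1 0 0 0; 0.3 0 0 0.1 0 0 0;3.4 0 0 0.1 0 0 0; 3.4 0 0 0 0 0 0; 3.4 0 0 0 0 0 0'; python3 -m creep '3.4 0 0 -4 0 0 0; 3.4 0 0 -9 0 0 0;3.4 0 0 -15 0 0 0;3.4 0 0 -20 0 0 0;3.4 0 0 -20 0 0 0'
python3 - <<'E'
from h import *
import pickle
shift([.4945,-.0285,.09],79)
c=cam('wrist'); im=vision.get_image('wrist'); cv2.imwrite('pics/w8.png',cv2.resize(im[50:250,220:460,::-1],None,fx=3,fy=3,interpolation=cv2.INTER_CUBIC))
pickle.dump(c,open('c8.pkl','wb'))
E
```

```text
clock: 40.38
position: [0.4955, -0.0294, 0.0508]
ee_rot: [-3.126, 0.302, -0.003]
force: [0.3, 0.9, -0.3]
width: 0.363
gripper_force: 0.0
clock: 41.0
position: [0.4973, -0.0293, 0.2547]
ee_rot: [-3.126, 0.302, -0.015]
force: [-0.1, 0.3, -0.7]
width: 0.372
gripper_force: 0.0
pos [ 0.4973 -0.0293  0.2547] t 41.0 shift [-4.400e-01  1.000e-02  1.646e+01] turn [array([-0.1, -0.5, -0.1]), array([ -0.8,   0.2, 179.9])] q [ 0.21  0.24 -0.31  1.85  0.08  1.05 -1.9 ]
```

View pics/w8.png

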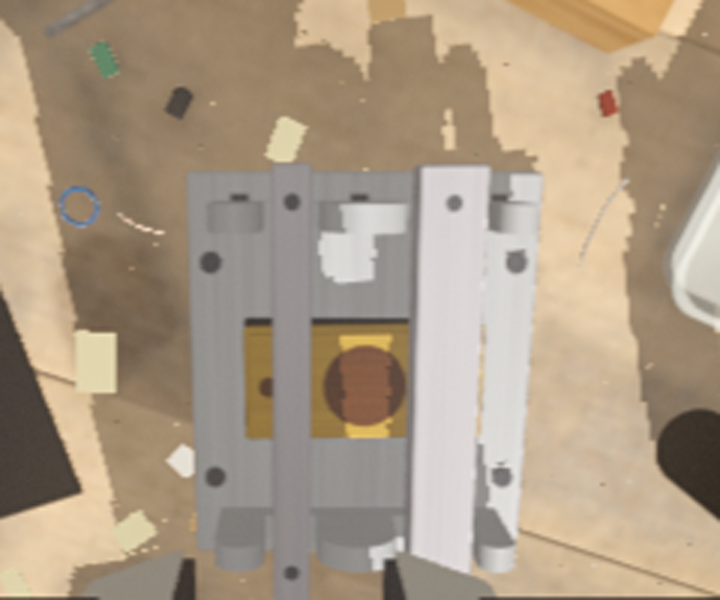

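```bash
python3 - <<'E'
from h import *
import pickle
c=pickle.load(open('c8.pkl','rb'))
a=np.radians(-11);u=np.array([np.cos(a),np.sin(a)]);n=np.array([-u[1],u[0]])
b=np.mean([px2w(c,220+U/3,50+V/3,.008)[:2] for U,V in [(210,262),(516,262),(215,477),(502,477)]],0); print('jig',b)
for k,U,V,z in [('nar far',292,164,.052),('nar low',291,500,.052),('broad far',454,166,.052),('broad low',443,500,.052),('plate',365,386,.026)]:
    d=px2w(c,220+U/3,50+V/3,z)[:2]-b; print(k,'along',(d@u).round(4),'across',(d@n).round(4))
E
```

```text
jig [ 0.48724703 -0.05660974]
nar far along 0.0828 across 0.0285
nar low along -0.04 across 0.0288
broad far along 0.0821 across -0.0274
broad low along -0.04 across -0.0291
plate along -0.0014 across -0.0005
```

All within tolerance; hand in.

```bash
python3 -c "
from cell import job
print(job.sign_off())"
```

```text
the job is handed in; nothing more can be done
None
```

The job is done and handed in, though sign-off returned no verdict: the cured plate is in the tray, the new plate is centred on the pad to about 1.5 mm, both bars are back in their own slots within about 2 mm, and the bottle was not touched.

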